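# Lock the mould press with its hairpin clip

## Robot

A 6-joint arm with a two-finger parallel gripper is mounted at the origin on a cart in front of the work surface, level with it; the furniture and walls round the work are solid. World frame = base frame: x ahead of the robot, y to its left, z up, the work surface at z = 0. Lengths are in mm, angles in rad, forces in N, time in s.
With the tool pointing down it reaches from about 250 to 725 mm from the base axis. Payload 4 kg.
Tool frame: the origin (TCP) lies midway between the tips of the shut fingers; the grasp point (between the pads) lies 19 mm behind it; z points along the fingers, y is the direction in which the jaws open and shut (so a half turn about z gives the same grasp; the last joint's range is limited). The gripper opens to 85 mm and grips with 20 to 120 N. Pads are 22 mm wide; open, the fingers measure 114 mm over their backs; the gripper's body (76 mm by 85 mm) begins 54 mm behind the grasp point. The pads swing forward as they close: fully open they stand 13 mm farther back than shut.
Start: joints at [-1.238, 0.241, 0.005, 1.335, 0, 1.571], TCP at [163.343, -472.566, 231.306] pointing down, gripper open.
Joint ranges: [-2.72, 2.72], [-1.05, 1.87], [-1.09, 1.28], [-1.99, 2.15], [-1.42, 1.44], [-3.14, 3.14]. Speed limits (rad/s): [2.79, 2.79, 3.14, 3.14, 3.14, 3.14].

## Interface

Orientations are given as a unit quaternion [w, x, y, z].
In Python, from station import bot gives the robot as it stands.
- The arm moves only by the tool carry_out, never from a script. Its argument "moves" is text: rows parted by semicolons, each of 7 numbers parted by spaces: the shift along the tool's x, y, z in mm, then the turn, a rotation vector about the tool's x, y, z in degrees, then the opening in per cent of the stroke, from 0 (shut) to 100 (fully open). A call has exactly 10 rows; each row shifts and turns the commanded pose from where the row before left it, along the tool's axes as they then stand; what a row does not reach is not made up. A row lasts 1/10 s, in which the tool goes at most 50 mm and 8.59 degrees, less where a joint would pass 70% of its speed; a pose out of reach is approached as far as the arm can. A call with a gripper value outside its range is refused whole. The fingers move at their own pace and stop on an object; "force" is the grip in N (left out, the last holds). Time passes only in rows, so rows that do not move let the fingers close, or fill a call up. It gives the time, the measured TCP pose, the force and the opening at its end, in the units of the state.
- bot.state(): the state, without advancing time (a new reading comes with each control period).
- bot.capture(name): name is "side" or "top" or "wrist"; returns the picture (384x512x3 uint8, red, green, blue); there is no depth.
- bot.camera_info(name): a dict with "intrinsics" (3x3 intrinsics, pixels), "extrinsics" (4x4, takes a point from camera to world coordinates). Camera axes: x right, y down, z forward; pixel columns grow to the right and rows downward; lengths in mm; the calibration is good to about 2 mm. A picture is of the moment at which its call begins: read the wrist's pose just before it. camera_info takes no time and is no camera call; for the wrist camera it gives the pose at the moment of the call.
- bot.hand_in(): hands the job in, once; it reports no verdict.
The state is a dict: "t": time; "q": joint angles; "dq": joint speeds; "tau": joint torques, N m; "tcp_pos": TCP position; "tcp_rot": TCP orientation; "ft_force": force on the tool from outside, world axes, zero at the start; "ft_torque": the same for the moment, N m; "finger_gap": finger opening in mm.
Only numpy, scipy, OpenCV 4.12 (cv2) and the standard library are available. Lean on these libraries where they do the work, as an engineer would, in place of code of your own. Each camera call takes 0.05 s, during which the arm holds its last target.

## Task

Shut the lid of the cigar mould press so that its post comes up through the slot. Then push the hairpin spring clip sideways onto the neck of the post, under the head, with its legs pointing towards the hinge, until it snaps fully home, and leave it there lying flat on the lid. Find the post by feel or sight, push gently without ramming the clip, and leave the other things alone.

Things in the scene. Friction and masses are not known exactly. Their poses are not given: they have to be found in the camera images.
- press: Wooden mould press fixed on the table, at any place and yaw: tray 176 (x) x 180 (y) mm with three cigars, a hinged lid and a steel post. Origin: centre of its underside; z up, x from the lid's free front edge towards the hinge, whose axis runs along y at x = 84, z = 48 mm. Post: neck 11 mm thick and 14 mm tall above the shut lid, then a head 18 mm thick, its top 75 mm above the table.
- lid (a joint): Lid of the press, rad: 0 = shut, grows as it opens upward. Starts partly open; a stiff hinge keeps it where it is left, a few newtons on the front edge close it. Plate 8 mm thick, 176 mm wide (y), 178 mm from hinge axis to front edge; shut, its top is level, 52 mm above the table. A slot 27 (x) x 77 (y) mm round point slot_mid lets the post through.
- lid_front (a point): Point on the lid's upper face in the middle of its free front edge, 178 mm from the hinge axis; moves with the lid.
- slot_mid (a point): Middle of the post's adjusting slot: a point fixed to the press at x = -15, y = 0 mm, 52 mm above the table (upper face of the shut lid). The upright post is clamped rigidly at x = -15 mm but anywhere up to 28 mm to either side along the press's y axis; where is NOT measured: feel for it (touch it lightly from both sides) or look. The clip goes round its neck, between lid and head.
- clip: Loose hairpin spring clip lying flat on the table: two steel wire legs 5 mm thick along x and a black moulded grip; about 80 g. Origin: underside, below the grip; z up, +x from the grip to the open mouth. Leg tips at x = 74, y = +-10 mm (mouth 15 mm wide inside). Wire bow behind ends at x = -23 mm. Inside, a rigid nose 8 mm wide ends at x = 48.8 mm, behind the pocket; it stops the neck.
- clip_grip (a point): Middle of the clip's upright thumb grip, where it is held: 1 mm behind the clip's origin along x, 22 mm above its underside. Grip 24 mm long (x), 12 mm wide (y), its top 33 mm above the underside; it stands on a foot 30 x 24 x 7 mm.
- clip_pocket (a point): Centre of the clip's pocket, 55 mm ahead of the clip's origin along x, 2.5 mm above its underside; 9 mm wide between the relaxed legs, so they go on gripping the 11 mm neck. Fully home, the neck stands here against the nose.
- clip_throat (a point): Narrowest place between the legs, 5.8 mm wide, 60.5 mm ahead of the clip's origin; the legs must spring open here to let the neck pass. Pushing rises to very roughly 6 to 14 N, drops at the snap, and rises again steeply when the nose meets the neck: fully home. Stop there, at some 15 to 20 N; well over 25 N rams it.
- clip_left (a joint): Left leg of the clip (+y), rad: 0 = relaxed, grows as it is sprung outward: each about 0.055 with the neck in the throat, 0.01 to 0.02 with the neck in the pocket (more on one side, less on the other if off-centre).
- clip_right (a joint): Right leg of the clip (-y), rad: 0 = relaxed, grows as it is sprung outward, like the left.
- cap_punch: Bystander: small turned brass-coloured punch, 21 mm thick and 49 mm tall, standing on the table. Origin: centre of its underside.
- loose_cigar: Bystander: one cigar, 23 mm thick and 156 mm long, lying on the table.
- tuck_cutter: Fixed steel bench cutter between clip and press, with an upright hand lever reaching about 200 mm above the table: keep the gripper clear of it. Origin: underside, on the table.

How it is judged (in metres and radians):
On the way, in this order (a step that is already met when the one before it is completed fails the run):
1. the lid is shut (within 0.03 rad) (value of joint lid below 0.03 rad), for 0.2 s.
2. the clip is snapped home on the neck of the post, both legs gripping it (x of clip_pocket in the frame of slot_mid between -0.003 and 0.003 m and y of clip_pocket in the frame of slot_mid between -0.03 and 0.03 m and z of clip_pocket in the frame of slot_mid between -0.002 and 0.012 m and angle between the x axis of clip and the x axis of press, either way round below 0.3 rad and value of joint clip_left between 0.004 and 0.045 rad and value of joint clip_right between 0.004 and 0.045 rad), for 0.2 s.
At the end, for the whole second after the job is handed in: Lid shut (0.03 rad); clip home on the post between lid and head: pocket within 3 mm of the slot's middle along x, 30 mm along y, 2 mm below to 12 mm above the lid's face; legs along the press's x within 0.3 rad, both gripping the neck (0.004 to 0.045 rad); clip flat (0.15 rad), at rest (all of step 2 and value of joint lid below 0.03 rad and angle between clip's own z axis and vertical below 0.15 rad and linear speed of clip below 0.02 m/s); the robot touches nothing.
It fails at once if the clip is rammed: contact forces between clip and press, its own grip on the neck included, over 40 N (contact force between clip and press above 40 N).
It fails at once if the punch is moved more than 3 cm (distance of cap_punch from where it was at the start of the episode above 0.03 m).
It fails at once if the loose cigar is moved more than 3 cm (distance of loose_cigar from where it was at the start of the episode above 0.03 m).
It also fails if it takes over 72 s, if anything falls off the work surface, if the arm or the gripper's body presses on something with over 40 N, if the wrist force passes 120 N, or if a joint passes its speed limit or range.

## Working session

There is one attempt and no reset: what is moved stays moved. The work goes in short steps, Python scripts to look and compute and a tool call to move; the robot and the scene stay as the last step left them, time stands still between calls to the robot, and variables do not carry over. Pictures are saved under pics/ and viewed, and the job is handed in when it is done.

Besides the shell and the picture viewer there is one more tool, called after ">>>" by a JSON object that holds its "api" and its "payload". carry_out: Moves the arm, as the interface text tells. Its arguments: {"type":"object","properties":{"moves":{"type":"string"},"force":{"type":"number"}},"required":["moves"]}

```bash
ls; mkdir -p pics; python3 - <<'E'
from station import bot
import cv2
s=bot.state(); print(s)
for n in("side","top","wrist"):
    c=bot.camera_info(n); print(n,c)
    cv2.imwrite(f"pics/{n}0.png",bot.capture(n)[:,:,::-1])
E
```

```text
pics
{'t': 0.0, 'q': array([-1.23799489e+00,  2.41417501e-01,  3.68111442e-03,  1.33520865e+00,
        1.72057509e-06,  1.57079832e+00]), 'dq': array([ 0.00021932,  0.00093719, -0.0005732 , -0.00075744,  0.00232574,
       -0.00095073]), 'tau': array([ 5.46958636e-04, -3.72322476e+01,  2.52405149e+01,  1.68689608e-02,
       -7.38106792e-05,  5.59764544e-06]), 'tcp_pos': array([ 163.13184241, -471.94421465,  230.39426453]), 'tcp_rot': array([-1.05965604e-03,  9.86186912e-01,  1.65632787e-01, -1.77101958e-04]), 'ft_force': array([-0.27951365,  0.16617062,  0.61839253]), 'ft_torque': array([ 0.01779477,  0.0699533 , -0.000366  ]), 'finger_gap': 85.67059167522066}
side {'intrinsics': array([[425.11429622,   0.        , 254.71039985],
       [  0.        , 425.11429622, 188.13748845],
       [  0.        ,   0.        ,   1.        ]]), 'extrinsics': array([[-9.77111959e-01, -9.45555998e-02,  1.90555656e-01,
         3.30388984e+02],
       [-2.11559629e-01,  5.25604839e-01, -8.24003687e-01,
         7.93545623e+02],
       [-2.22428119e-02, -8.45457741e-01, -5.33578921e-01,
         6.
[... 463 characters left out ...]
    [ 1.66264909e-02, -9.05284011e-02, -9.95755075e-01,
         9.52888703e+02],
       [ 0.00000000e+00,  0.00000000e+00,  0.00000000e+00,
         1.00000000e+00]])}
wrist {'intrinsics': array([[291.4402496 ,   0.        , 256.99843486],
       [  0.        , 291.4402496 , 189.56915929],
       [  0.        ,   0.        ,   1.        ]]), 'extrinsics': array([[ 3.26796324e-01, -8.93329561e-01, -3.08490612e-01,
         2.43305710e+02],
       [-9.45091348e-01, -3.09776755e-01, -1.04118714e-01,
        -4.43785660e+02],
       [-2.55089541e-03,  3.25577422e-01, -9.45511944e-01,
         3.73648943e+02],
       [ 0.00000000e+00,  0.00000000e+00,  0.00000000e+00,
         1.00000000e+00]])}
```

View pics/side0.png

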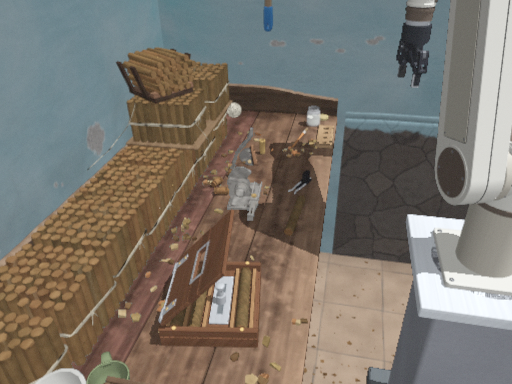

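View pics/top0.png

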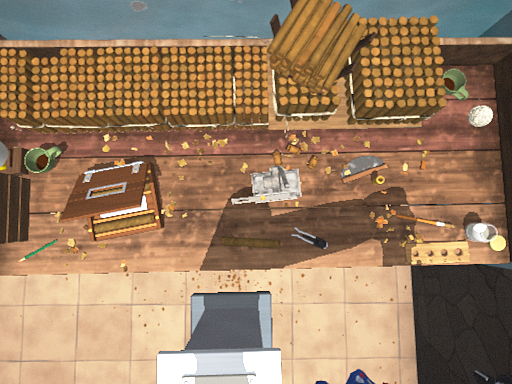

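View pics/wrist0.png

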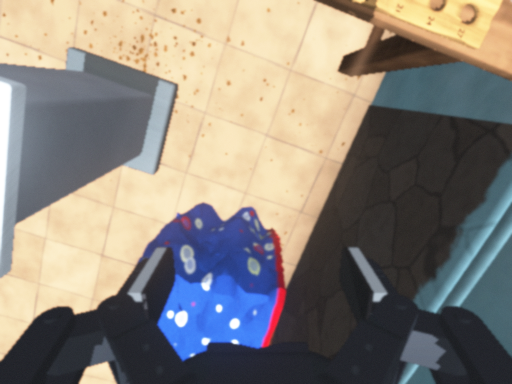

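```bash
python3 - <<'E'
import cv2
a=cv2.imread("pics/side0.png")[190:360,130:290]; cv2.imwrite("pics/sc.png",cv2.resize(a,None,fx=3.5,fy=3.5,interpolation=cv2.INTER_CUBIC))
a=cv2.imread("pics/top0.png")[140:260,30:190]; cv2.imwrite("pics/tc.png",cv2.resize(a,None,fx=5,fy=5,interpolation=cv2.INTER_CUBIC))
a=cv2.imread("pics/top0.png")[140:260,200:410]; cv2.imwrite("pics/tc2.png",cv2.resize(a,None,fx=3.8,fy=3.8,interpolation=cv2.INTER_CUBIC))
a=cv2.imread("pics/side0.png")[100:220,200:340]; cv2.imwrite("pics/sc2.png",cv2.resize(a,None,fx=5,fy=5,interpolation=cv2.INTER_CUBIC))
E
```

```text
(no output)
```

View pics/sc.png

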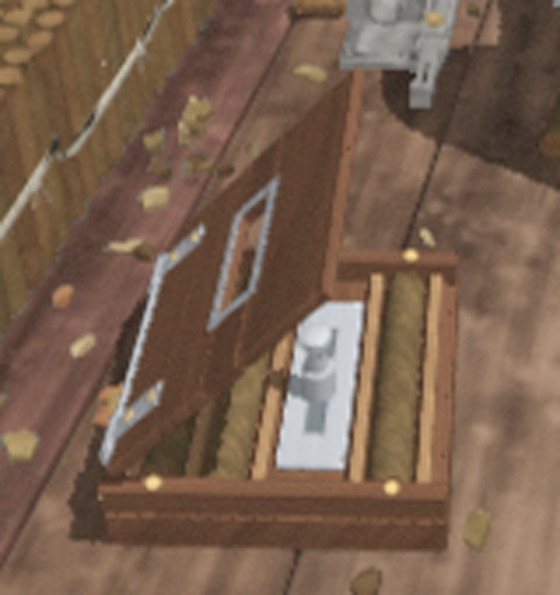

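View pics/tc.png

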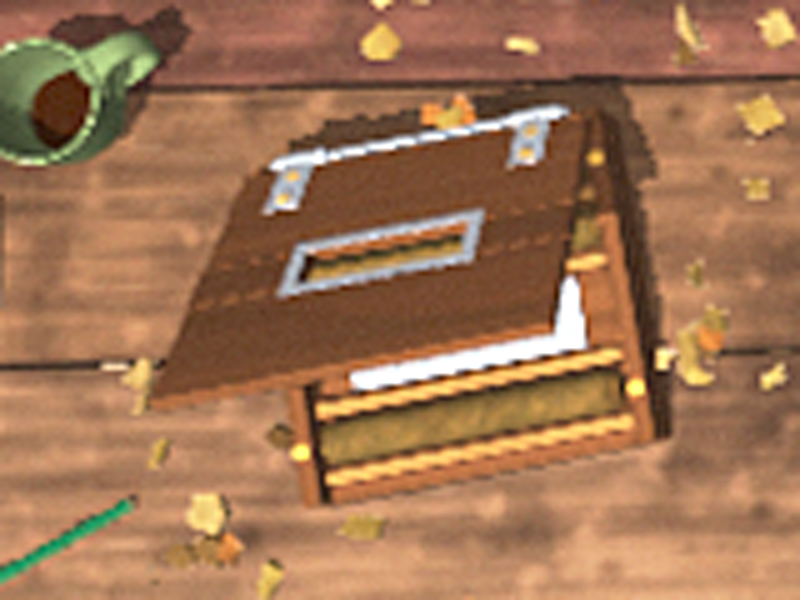

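View pics/tc2.png

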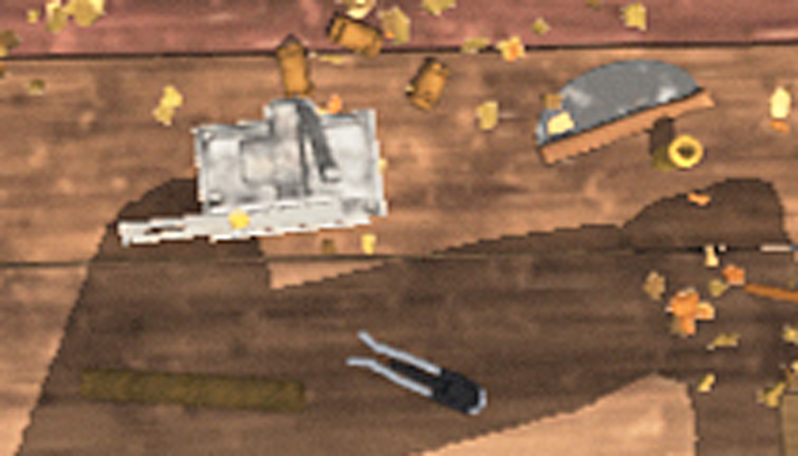

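View pics/sc2.png

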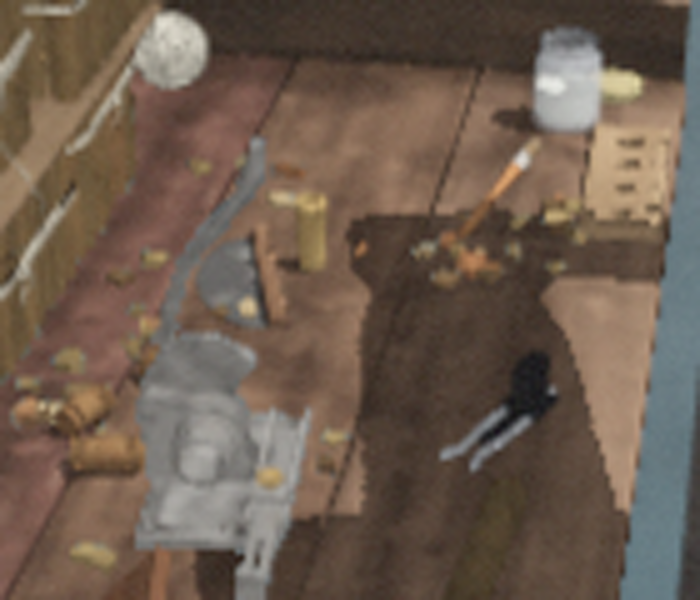

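```bash
cat > h.py <<'E'
from station import bot
import numpy as np, cv2
from scipy.optimize import least_squares
from scipy.spatial.transform import Rotation as R
def proj(c,P):
    K,E=c["intrinsics"],c["extrinsics"]
    p=(np.asarray(P,float)-E[:3,3])@E[:3,:3]
    return (p@K.T)[...,:2]/p[...,2:3]
def ray(c,uv,z):
    K,E=c["intrinsics"],c["extrinsics"]
    d=E[:3,:3]@np.linalg.solve(K,[uv[0],uv[1],1]); o=E[:3,3]
    return o+d*(z-o[2])/d[2]
def pose2(x,y,a,P):
    P=np.asarray(P,float); c,s=np.cos(a),np.sin(a)
    return np.stack([x+c*P[...,0]-s*P[...,1],y+s*P[...,0]+c*P[...,1],P[...,2]],-1)
def save(n,crop=None,f=None):
    im=bot.capture(n)[:,:,::-1]
    return im
E
python3 - <<'E'
from h import *
T,S=bot.camera_info("top"),bot.camera_info("side")
t=lambda u,v:(30+u/5,140+v/5); s=lambda u,v:(130+u/3.5,190+v/3.5)
obs=[(T,(-88,90,44),t(310,505),0),(T,(-88,-90,44),t(655,437),0),(T,(88,-90,44),t(597,108),0),
(S,(88,90,0),s(107,540),0),(S,(-88,90,0),s(445,547),0),(S,(-88,-90,44),s(457,257),0),
(T,(178,88),t(152,407),1),(T,(178,-88),t(560,335),1),(S,(178,-88),s(355,72),1),(S,(178,88),s(325,292),1),(S,None,s(318,330),2)]
def f(p,full=False):
    r=[]
    for c,P,uv,k in obs:
        if k==1:
            a=p[3]; P=(84-P[0]*np.cos(a)+4*np.sin(a)*1,P[1],48+P[0]*np.sin(a)+4*np.cos(a))
        if k==2: P=(-15,p[4],75)
        r.append(proj(c,pose2(*p[:3],P))-uv)
    return np.concatenate(r)
o=least_squares(f,[440,300,0,.6,0]); print(o.x); print(o.fun.reshape(-1,2).round(1))
t2=lambda u,v:(200+u/3.8,140+v/3.8); s2=lambda u,v:(200+u/5,100+v/5)
ob=[(T,(74,-10,2.5),t2(360,335)),(T,(74,10,2.5),t2(350,362)),(T,(-23,0,2.5),t2(484,402)),(S,(74,-10,2.5),s2(443,455)),(S,(74,10,2.5),s2(475,465)),(S,(-1,0,33),s2(535,360))]
g=lambda p:np.concatenate([proj(c,pose2(*p,P))-uv for c,P,uv in ob])
o=least_squares(g,[350,-300,2.5]); print(o.x,o.fun.reshape(-1,2).round(1))
print("punch",ray(T,t2(685,150),49),"cigar",ray(T,t2(85,380),12),ray(T,t2(303,395),12))
for q in [(200,130),(380,110),(385,210),(120,235)]: print("cutter",ray(T,t2(*q),5))
for q,z in [((258,145),200)]: print("lever",ray(S,s2(*q),z))
print("fit clip marks", )
E
```

```text
[5.45395344e+02 2.40611273e+02 1.65733800e-01 7.91327675e-01
 1.08348569e+01]
[[-2.3  0.1]
 [-0.3  0.3]
 [ 0.1 -1.5]
 [-0.1  0.4]
 [ 0.3  0.9]
 [ 0.1 -2.9]
 [-0.5 -0.2]
 [-0.9 -1. ]
 [ 2.4 -2. ]
 [ 1.  -0.8]
 [-1.5 -0.2]]
[ 423.76027428 -270.78034404    1.1441689 ] [[-0.1  0.2]
 [-0.4  0. ]
 [-0.5  0.5]
 [ 0.3 -0.6]
 [-0.  -0.4]
 [-0.8 -1. ]]
punch [ 584.41637881 -426.17173225   49.        ] cigar [437.46443054 -15.78831182  12.        ] [ 423.80264955 -165.84767663   12.        ]
cutter [610.47819189 -98.90801821   5.        ]
cutter [ 622.28092358 -226.88146904    5.        ]
cutter [ 551.11294717 -228.00834678    5.        ]
cutter [537.37141937 -41.21366613   5.        ]
lever [ 557.1393542  -169.52430413  200.        ]
fit clip marks
```

```bash
cat >> h.py <<'E'
def Rth(th): return R.from_euler('z',th)*R.from_quat([1,0,0,0])  # tool x at yaw th, z down
def now():
    s=bot.state(); q=s["tcp_rot"]
    return s["tcp_pos"],R.from_quat([q[1],q[2],q[3],q[0]]),s
def plan(wps,p=None,r=None,nd=1):
    """wps: list of (pos,theta,nrows,opening); returns rows, interpolated"""
    p0,r0,_=now()
    p=p0 if p is None else np.array(p,float); r=r0 if r is None else r
    out=[]
    for P,th,n,g in wps:
        P=np.array(P,float)
        for i in range(n):
            k=n-i
            d=np.round(r.inv().apply((P-p)/k),nd)
            w=(r.inv()*Rth(th)).as_rotvec(degrees=True)
            if np.linalg.norm(w)>170: w=np.array([0,0,-np.linalg.norm(w)])
            w=np.round(w/k,nd)
            out.append(" ".join(f"{v:g}" for v in [*d,*w,g]))
            p=p+r.apply(d); r=r*R.from_rotvec(w,degrees=True)
    for i in range(0,len(out),10): print("; ".join(out[i:i+10]));print()
    print(len(out),"end",p.round(1),r.as_matrix()[:,0].round(3))
PR=np.array([545.4,240.6,0.166])
def pw(P): return pose2(*PR,P)
E
python3 - <<'E'
from h import *
print(pw([-66,0,230]))
th=PR[2]-np.pi
# start
plan([((300,-130,300),1.82,10,0),(pw([-60,0,225]),th,10,0)],p=[163.3,-472.6,231.3],r=Rth(0.333))
E
```

```text
[480.30726175 229.69424797 230.        ]
24.1 -27.9 -6.9 0 0 -8.5 0; 28 -24 -6.9 0 0 -8.5 0; 31.2 -19.6 -6.9 0 0 -8.5 0; 33.8 -14.8 -6.9 0 0 -8.5 0; 35.6 -9.7 -6.8 0 0 -8.5 0; 36.6 -4.3 -6.9 0 0 -8.5 0; 36.9 1.2 -6.8 0 0 -8.5 0; 36.3 6.6 -6.9 0 0 -8.6 0; 34.9 12 -6.8 0 0 -8.5 0; 32.8 17 -6.9 0 0 -8.6 0

30.4 26.9 7.5 -0 -0 -8.5 0; 26 31.1 7.5 -0 -0 -8.5 0; 21.2 34.6 7.5 -0 -0 -8.5 0; 15.8 37.4 7.5 -0 -0 -8.5 0; 10.1 39.3 7.5 -0 -0 -8.5 0; 4.2 40.4 7.5 -0 -0 -8.5 0; -1.9 40.6 7.5 -0 -0 -8.6 0; -7.9 39.8 7.5 -0 -0 -8.5 0; -13.7 38.2 7.5 -0 -0 -8.6 0; -19.2 35.7 7.5 -0 0 -8.5 0

20 end [486.2 230.6 225. ] [-0.986 -0.165 -0.   ]
```

>>> {"api": "carry_out", "payload": {"moves": "24 -28 -7 0 0 -8.5 0; 28 -24 -7 0 0 -8.5 0; 31 -20 -7 0 0 -8.5 0; 34 -15 -7 0 0 -8.5 0; 36 -10 -7 0 0 -8.5 0; 37 -4 -7 0 0 -8.5 0; 37 1 -7 0 0 -8.5 0; 36 7 -7 0 0 -8.5 0; 35 12 -7 0 0 -8.5 0; 33 17 -7 0 0 -8.5 0"}}

```text
t: 1.15
tcp_pos: [300.4, -127.2, 301.5]
tcp_rot: [0.0, 0.613, 0.79, 0.0]
ft_force: [1.4, -0.2, -0.1]
finger_gap: -0.3
```

>>> {"api": "carry_out", "payload": {"moves": "30 27 7 0 0 -8.5 0; 26 31 7 0 0 -8.5 0; 21 35 7 0 0 -8.5 0; 16 37 7 0 0 -8.5 0; 10 39 7 0 0 -8.5 0; 4 40 7 0 0 -8.5 0; -2 41 7 0 0 -8.5 0; -8 40 7 0 0 -8.5 0; -14 38 7 0 0 -8.5 0; -19 36 7 0 0 -8.5 0"}}

```text
t: 2.15
tcp_pos: [488.9, 232.0, 230.6]
tcp_rot: [-0.0, -0.082, 0.997, -0.0]
ft_force: [0.9, 0.2, -0.0]
finger_gap: -0.1
```

```bash
python3 - <<'E'
from h import *
th=PR[2]-np.pi
w=[(pw([84-160*np.cos(.95),0,48+160*np.sin(.95)+4]),th,4,0)]
for a in np.linspace(.95,0.03,16)[1:]:
    w.append((pw([84-160*np.cos(a),0,48+160*np.sin(a)+3.5*np.cos(a)]),th,1,0))
w.append((pw([-75,0,50]),th,1,0))
plan(w)
E
```

```text
-12 -0.2 12.1 -0 -0 -0 0; -12 -0.2 12.1 -0 -0 -0 0; -12.1 -0.2 12.1 -0 -0 -0 0; -12 -0.2 12.1 -0 -0 -0.1 0; 7.8 0 7.7 -0 -0 0 0; 7.4 0 6.3 -0 -0 0 0; 7 0 6.7 -0 -0 0 0; 6.6 0 7.2 -0 -0 0 0; 6.1 0 7.5 -0 -0 0 0; 5.6 0.1 7.9 -0 -0 0 0

5.2 -0 8.2 -0 -0 0 0; 4.6 -0 8.6 -0 -0 0 0; 4.1 -0 8.8 -0 -0 0 0; 3.5 -0 9.1 -0 -0 0 0; 2.9 -0 9.3 -0 -0 0 0; 2.4 -0 9.5 -0 -0 0 0; 1.8 -0 9.6 -0 -0 0 0; 1.2 -0 9.7 -0 -0 0 0; 0.6 -0 9.8 -0 -0 0 0; -1 -0 6.3 -0 -0 0 0

20 end [471.5 228.2  50. ] [-0.986 -0.166  0.001]
```

>>> {"api": "carry_out", "payload": {"moves": "-12 0 12 0 0 0 0; -12 0 12 0 0 0 0; -12 0 12 0 0 0 0; -12 0 12 0 0 0 0; 8 0 7.5 0 0 0 0; 7.5 0 6.5 0 0 0 0; 7 0 7 0 0 0 0; 6.5 0 7 0 0 0 0; 6 0 7.5 0 0 0 0; 5.5 0 8 0 0 0 0"}}

```text
t: 3.15
tcp_pos: [496.0, 231.1, 139.5]
tcp_rot: [0.0, -0.079, 0.997, -0.0]
ft_force: [0.5, 0.4, -0.2]
finger_gap: -0.1
```

>>> {"api": "carry_out", "payload": {"moves": "5 0 8 0 0 0 0; 4.5 0 8.5 0 0 0 0; 4 0 9 0 0 0 0; 3.5 0 9 0 0 0 0; 3 0 9.5 0 0 0 0; 2.5 0 9.5 0 0 0 0; 2 0 9.5 0 0 0 0; 1 0 9 0 0 0 0; 0.5 0 6 0 0 0 0; 0 0 4 0 0 0 0"}}

```text
t: 4.15
tcp_pos: [469.7, 227.5, 57.0]
tcp_rot: [-0.001, -0.079, 0.997, -0.0]
ft_force: [-0.8, 0.2, 1.3]
finger_gap: 0.0
```

```bash
python3 - <<'E'
from h import *
im=bot.capture("side")[:,:,::-1][190:370,120:300]; cv2.imwrite("pics/s1.png",cv2.resize(im,None,fx=3.3,fy=3.3,interpolation=cv2.INTER_CUBIC))
p,r,s=now();print(p,s["ft_force"])
E
```

```text
[469.69977983 227.4746443   56.61283197] [ 0.48100015  0.48660383 -0.73539371]
```

View pics/s1.png

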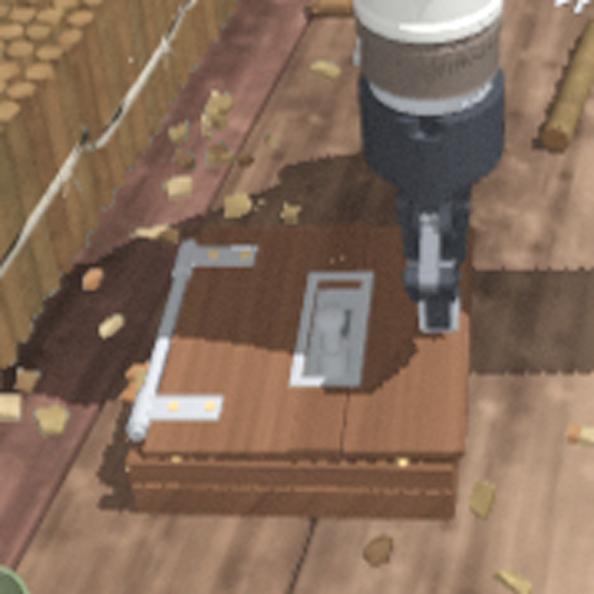

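>>> {"api": "carry_out", "payload": {"moves": "0 0 1 0 0 0 0; 0 0 1 0 0 0 0; 0 0 1 0 0 0 0; 0 0 1 0 0 0 0; 0 0 0.5 0 0 0 0; 0 0 0.5 0 0 0 0; 0 0 0.5 0 0 0 0; 0 0 0.5 0 0 0 0; 0 0 0 0 0 0 0; 0 0 0 0 0 0 0"}}

```text
t: 5.2
tcp_pos: [470.4, 227.7, 52.1]
tcp_rot: [0.0, -0.079, 0.997, 0.0]
ft_force: [-2.3, 1.2, 3.9]
finger_gap: 0.4
```

>>> {"api": "carry_out", "payload": {"moves": "0 0 0.5 0 0 0 0; 0 0 0.5 0 0 0 0; 0 0 0.5 0 0 0 0; 0 0 0.5 0 0 0 0; 0 0 0 0 0 0 0; 0 0 0 0 0 0 0; 0 0 0 0 0 0 0; 0 0 0 0 0 0 0; 0 0 0 0 0 0 0; 0 0 0 0 0 0 0"}}

```text
t: 6.2
tcp_pos: [470.4, 227.7, 51.9]
tcp_rot: [0.001, -0.079, 0.997, 0.0]
ft_force: [-5.3, -0.9, 16.8]
finger_gap: 0.0
```

>>> {"api": "carry_out", "payload": {"moves": "0 0 -5 0 0 0 0; 0 0 -10 0 0 0 0; 0 0 -15 0 0 0 0; 0 0 -20 0 0 0 0; 0 0 -20 0 0 0 0; 0 0 -20 0 0 0 0; 0 0 -15 0 0 0 0; 0 0 -10 0 0 0 100; 0 0 0 0 0 0 100; 0 0 0 0 0 0 100"}}

```text
t: 7.2
tcp_pos: [470.1, 227.4, 164.3]
tcp_rot: [-0.0, -0.079, 0.997, -0.0]
ft_force: [0.4, 0.7, -0.4]
finger_gap: 42.9
```

```bash
python3 - <<'E'
from h import *
c=bot.camera_info("wrist")
im=bot.capture("wrist")[:,:,::-1]; cv2.imwrite("pics/w2.png",cv2.resize(im,(800,600),interpolation=cv2.INTER_CUBIC))
import pickle; pickle.dump(c,open("w2.pkl","wb"))
p,r,s=now();print(p,s["ft_force"]); print(c["extrinsics"])
for P in [(-88,90,52),(-94,-88,52),(-15,0,75),(-15,38.5,52),(-15,-38.5,52)]: print(proj(c,pw(P))*800/512)
E
```

```text
[469.73533954 227.25022131 163.89931379] [-0.386202   0.1602742 -0.6613335]
[[-1.57670410e-01  9.33937542e-01  3.20781403e-01  3.87902687e+02]
 [ 9.87491711e-01  1.48987233e-01  5.16035287e-02  2.15289243e+02]
 [ 4.02139034e-04  3.24905326e-01 -9.45746460e-01  3.07535876e+02]
 [ 0.00000000e+00  0.00000000e+00  0.00000000e+00  1.00000000e+00]]
[555.31537012 268.59401187]
[248.13419372 260.88380838]
[401.47977756 400.50220304]
[462.22912281 380.42681792]
[340.74755971 381.27611166]
```

View pics/w2.png

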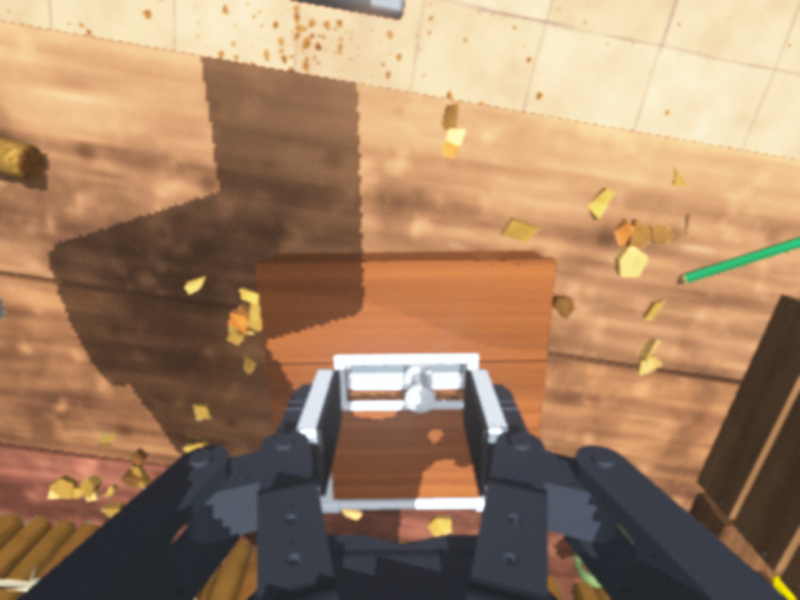

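```bash
python3 - <<'E'
import cv2
a=cv2.imread("pics/w2.png")[240:440,250:560]; cv2.imwrite("pics/w2c.png",cv2.resize(a,None,fx=2.5,fy=2.5,interpolation=cv2.INTER_CUBIC))
E
```

```text
(no output)
```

View pics/w2c.png

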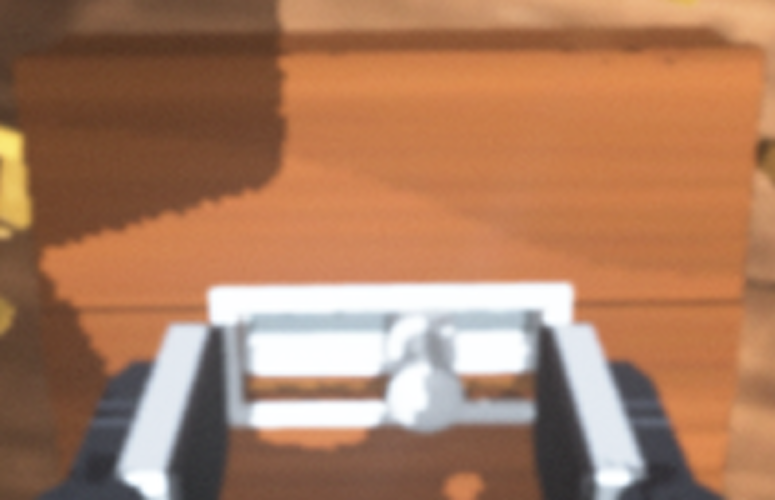

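```bash
python3 - <<'E'
from h import *
import pickle; c=pickle.load(open("w2.pkl","rb"))
u=lambda a,b:((250+a/2.5)/1.5625,(240+b/2.5)/1.5625)
A,B=ray(c,u(17,50),52),ray(c,u(765,45),52)
F=ray(c,u(392,313),52); Bk=ray(c,u(392,401),52); H=ray(c,u(425,397),75)
d=B-A; yaw=np.arctan2(-d[0],d[1]); print(A,B,np.linalg.norm(d),yaw)
ey=d/np.linalg.norm(d); ex=np.array([ey[1],-ey[0],0]); M=(A+B)/2
for n,P in dict(F=F,Bk=Bk,H=H).items(): print(n,P,"x",(P-M)@ex-94,"y",(P-M)@ey)
print("origin",M+94*ex)
FL,FR=ray(c,u(210,287),52),ray(c,u(573,285),52); print("frame y",(FL-M)@ey,(FR-M)@ey, (FL-M)@ex-94)
E
```

```text
[465.91657395 143.19244006  52.        ] [437.53516543 313.52810856  52.        ] 172.68394341204117 0.1651037254130943
F [519.15388534 239.6712522   52.        ] x -25.629905064376302 y 0.07505575132249098
Bk [544.10698961 243.75118059  52.        ] x -0.3455750659612846 y -0.0016561729944846381
H [527.77085206 248.64502385  75.        ] x -15.65523670385521 y 7.5105573660094205
origin [544.44759311 243.80961111  52.        ]
frame y -45.09269005997981 45.017880322801865 -33.146430287632825
```

```bash
python3 - <<'E'
from h import *
plan([((405,-20,250),-2.4,10,60),((423.3,-271.7,130),1.144-np.pi,10,60)])
E
```

```text
10.3 -23.4 -8.6 -0 -0 -3.3 60; 11.6 -22.8 -8.6 -0 -0 -3.3 60; 12.9 -22.1 -8.6 0 -0 -3.4 60; 14.2 -21.2 -8.6 0 -0 -3.3 60; 15.4 -20.4 -8.6 0 -0 -3.4 60; 16.6 -19.4 -8.6 0 -0 -3.3 60; 17.7 -18.5 -8.6 0 -0 -3.4 60; 18.8 -17.4 -8.5 0 -0 -3.3 60; 19.7 -16.3 -8.6 0 -0 -3.4 60; 20.7 -15 -8.5 0 -0.1 -3.3 60

15.6 -19.8 12 0 0 -2.3 60; 16.4 -19.2 12 0 0 -2.3 60; 17.2 -18.5 12 0 0 -2.3 60; 17.9 -17.8 12 0 0 -2.3 60; 18.6 -17 12 0 0 -2.3 60; 19.3 -16.3 12 0 0 -2.3 60; 19.9 -15.5 12 0 0 -2.3 60; 20.5 -14.7 12 0 0 -2.3 60; 21.1 -13.9 12 0 0 -2.3 60; 21.7 -13 11.9 0 0 -2.4 60

20 end [ 423.3 -271.7  130. ] [-0.414 -0.91  -0.   ]
```

>>> {"api": "carry_out", "payload": {"moves": "10.3 -23.4 -8.6 0 0 -3.3 60; 11.6 -22.8 -8.6 0 0 -3.3 60; 12.9 -22.1 -8.6 0 0 -3.4 60; 14.2 -21.2 -8.6 0 0 -3.3 60; 15.4 -20.4 -8.6 0 0 -3.4 60; 16.6 -19.4 -8.6 0 0 -3.3 60; 17.7 -18.5 -8.6 0 0 -3.4 60; 18.8 -17.4 -8.5 0 0 -3.3 60; 19.7 -16.3 -8.6 0 0 -3.4 60; 20.7 -15 -8.5 0 0 -3.3 60"}}

```text
t: 8.25
tcp_pos: [404.4, -20.7, 249.9]
tcp_rot: [-0.001, -0.363, 0.932, 0.0]
ft_force: [0.1, 0.4, -0.1]
finger_gap: 51.2
```

>>> {"api": "carry_out", "payload": {"moves": "15.6 -19.8 12 0 0 -2.3 60; 16.4 -19.2 12 0 0 -2.3 60; 17.2 -18.5 12 0 0 -2.3 60; 17.9 -17.8 12 0 0 -2.3 60; 18.6 -17 12 0 0 -2.3 60; 19.3 -16.3 12 0 0 -2.3 60; 19.9 -15.5 12 0 0 -2.3 60; 20.5 -14.7 12 0 0 -2.3 60; 21.1 -13.9 12 0 0 -2.3 60; 21.7 -13 12 0 0 -2.4 60"}}

```text
t: 9.25
tcp_pos: [423.0, -272.2, 128.9]
tcp_rot: [-0.0, -0.542, 0.84, 0.001]
ft_force: [0.4, -0.1, 0.5]
finger_gap: 51.0
```

```bash
python3 - <<'E'
from h import *
import pickle
c=bot.camera_info("wrist")
im=bot.capture("wrist")[:,:,::-1]; cv2.imwrite("pics/w3.png",cv2.resize(im,(800,600),interpolation=cv2.INTER_CUBIC))
pickle.dump(c,open("w3.pkl","wb"))
p,r,s=now();print(p,r.as_matrix()[:,0],s["ft_force"],s["t"])
for P in [(74,-10,2.5),(74,10,2.5),(-23,0,2.5),(-1,0,33)]: print(proj(c,pose2(423.8,-270.8,1.144,P))*800/512)
im=bot.capture("top")[:,:,::-1];  cv2.imwrite("pics/t3.png",cv2.resize(im[140:260,30:190],None,fx=5,fy=5,interpolation=cv2.INTER_CUBIC))
E
```

```text
[ 422.67196061 -275.16815676  127.0111886 ] [-0.41360663 -0.91045346  0.00201296] [ 1.58752264 -2.21563757 -0.72648012] 9.3
[385.85756044 387.90383814]
[415.58051131 387.91591292]
[400.95925795 246.51343655]
[400.97698975 297.58578163]
```

View pics/w3.png

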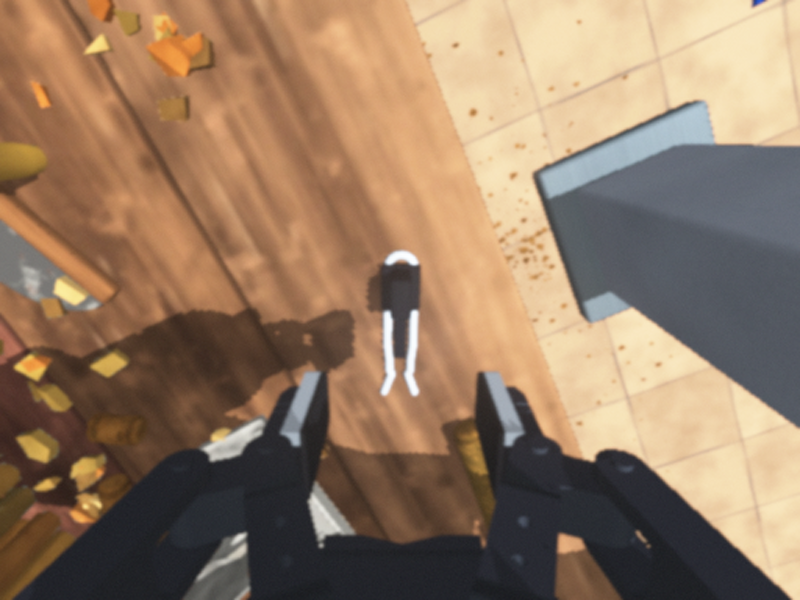

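View pics/t3.png

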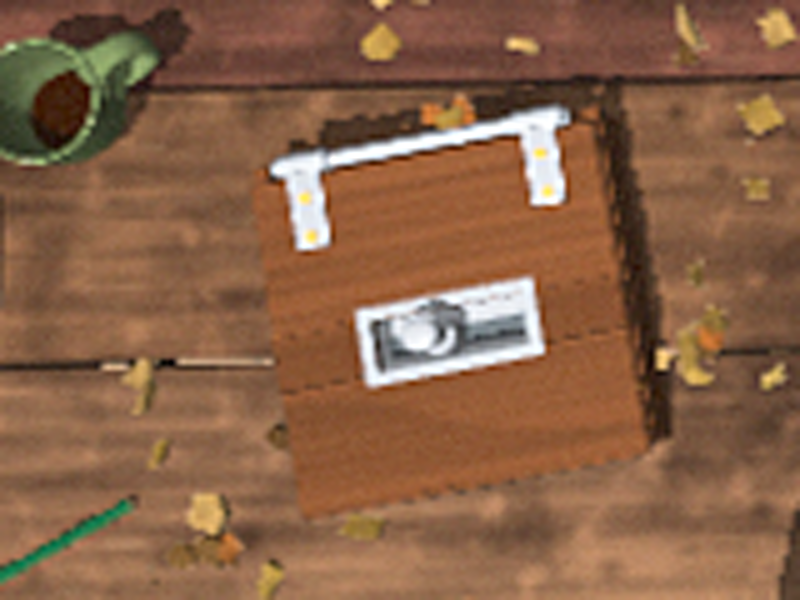

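```bash
python3 - <<'E'
from h import *
import pickle
p,r,s=now();print(p,r.as_matrix()[:,0],s["ft_force"],s["t"])
c=bot.camera_info("wrist")
im=bot.capture("wrist")[:,:,::-1]; cv2.imwrite("pics/w4.png",cv2.resize(im[145:265,180:330],None,fx=5,fy=5,interpolation=cv2.INTER_CUBIC))
p,r,s=now();print(p,s["t"])
for P in [(74,-10,2.5),(74,10,2.5),(-23,0,2.5),(-1,0,33)]: print((proj(c,pose2(423.8,-270.8,1.144,P))-[180,145])*5)
T=bot.camera_info("top"); f=lambda u,v,z:ray(T,(30+u/5,140+v/5),z)
print("top: head",f(413,328,75),"lid front",f(303,518,52),f(647,447,52),"slot frame",f(357,312,52),f(532,278,52),f(372,388,52),f(545,350,52))
E
```

```text
[ 422.36033719 -273.08198962  127.71908449] [-4.16329810e-01 -9.09213662e-01  7.88291781e-05] [ 0.1463387   0.21918598 -0.39026958] 9.35
[ 422.4510283  -271.82676044  128.56596591] 9.4
[334.18383442 524.54609992]
[429.52730703 524.1006859 ]
[380.20738029  71.50290812]
[380.94942014 235.98412412]
top: head [530.09758301 247.31419282  75.        ] lid front [437.86115853 309.03463835  52.        ] [469.23652009 138.60608547  52.        ] slot frame [540.01915618 284.03532342  52.        ] [555.38228024 196.57992522  52.        ] [501.69573067 275.93883788  52.        ] [518.90634364 189.79511905  52.        ]
```

View pics/w4.png

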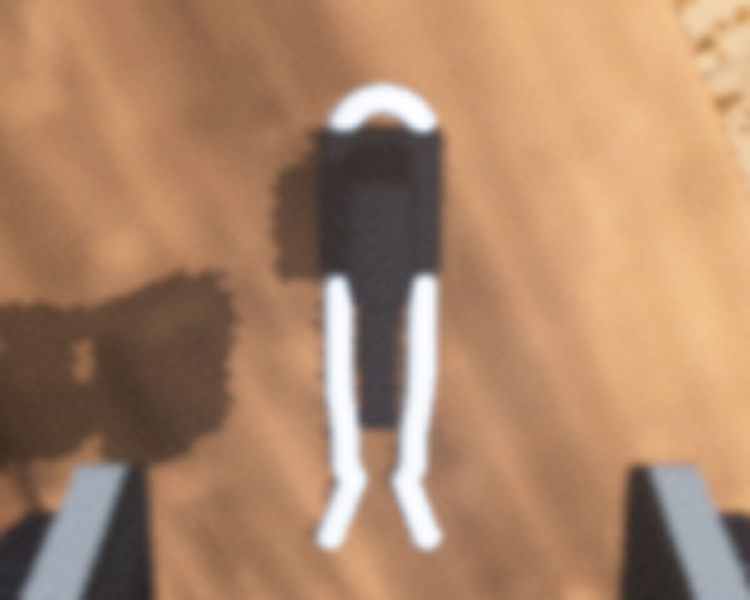

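```bash
python3 - <<'E'
from h import *
plan([((424.6,-269,40),1.131-np.pi,7,60),((424.6,-269,11),1.131-np.pi,3,60)],)
E
```

```text
-0.5 -0.2 12.7 0 0 0.1 60; -0.5 -0.2 12.6 0 0 0.1 60; -0.5 -0.1 12.7 0 0 0.1 60; -0.5 -0.2 12.6 0.1 0 0.1 60; -0.5 -0.1 12.7 0 0 0.1 60; -0.5 -0.1 12.6 0.1 0 0.1 60; -0.4 -0.1 12.7 0 0 0 60; 0 -0 9.7 0 0 0 60; 0 -0 9.6 0 0 0 60; 0 -0.1 9.7 0 0 0 60

10 end [ 424.6 -269.    11. ] [-0.426 -0.905 -0.001]
```

>>> {"api": "carry_out", "payload": {"moves": "-0.5 -0.2 12.7 0 0 0.1 60; -0.5 -0.2 12.6 0 0 0.1 60; -0.5 -0.1 12.7 0 0 0.1 60; -0.5 -0.2 12.6 0 0 0.1 60; -0.5 -0.1 12.7 0 0 0.1 60; -0.5 -0.1 12.6 0 0 0.1 60; -0.4 -0.1 12.7 0 0 0 60; 0 0 10 0 0 0 60; 0 0 10 0 0 0 60; 0 0 9 0 0 0 60"}}

```text
t: 10.4
tcp_pos: [426.1, -268.4, 12.5]
tcp_rot: [0.0, -0.537, 0.843, 0.0]
ft_force: [-0.1, -0.1, 0.5]
finger_gap: 51.4
```

```bash
python3 - <<'E'
from h import *
im=bot.capture("wrist")[:,:,::-1]; cv2.imwrite("pics/w5.png",cv2.resize(im,(800,600),interpolation=cv2.INTER_CUBIC))
p,r,s=now();print(p,r.as_matrix()[:,0],s["ft_force"],s["t"])
E
```

```text
[ 425.26576705 -268.03588916   11.15222203] [-4.22880087e-01 -9.06185583e-01 -3.47306211e-04] [ 0.10355657 -0.01595581 -0.7063461 ] 10.45
```

View pics/w5.png

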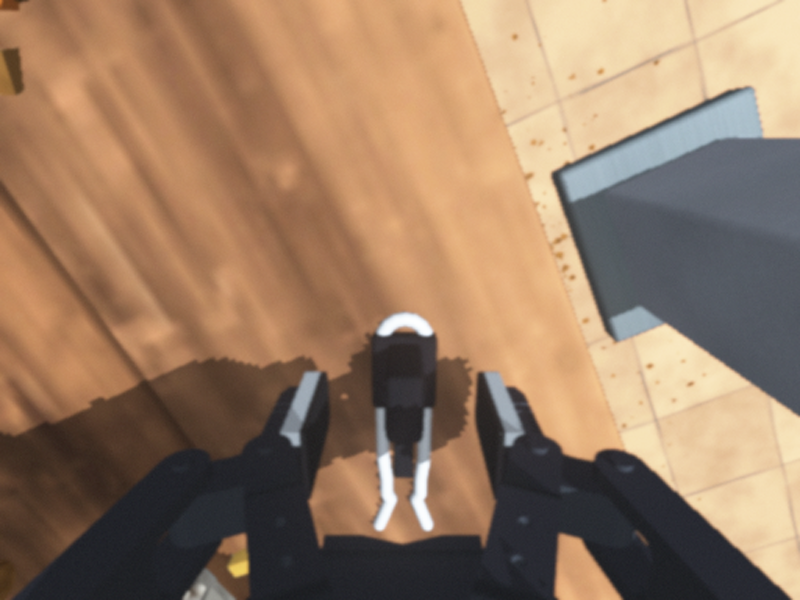

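>>> {"api": "carry_out", "payload": {"moves": "0 0 0 0 0 0 10; 0 0 0 0 0 0 10; 0 0 0 0 0 0 0; 0 0 0 0 0 0 0; 0 0 0 0 0 0 0; 0 0 0 0 0 0 0; 0 0 0 0 0 0 0; 0 0 -3 0 0 0 0; 0 0 -10 0 0 0 0; 0 0 -15 0 0 0 0", "force": 50}}

```text
t: 11.45
tcp_pos: [424.9, -268.0, 40.5]
tcp_rot: [-0.001, -0.537, 0.844, 0.002]
ft_force: [-0.4, -0.1, -1.3]
finger_gap: 10.9
```

```bash
python3 - <<'E'
from h import *
c=bot.camera_info("wrist")
im=bot.capture("wrist")[:,:,::-1]; cv2.imwrite("pics/w6.png",cv2.resize(im[180:384,180:340],None,fx=2.9,fy=2.9,interpolation=cv2.INTER_CUBIC))
p,r,s=now();print(p,r.as_matrix()[:,0],s["ft_force"],s["ft_torque"],s["t"],s["finger_gap"])
E
```

```text
[ 426.79993279 -269.28867837   43.44018149] [-4.23104328e-01 -9.06080954e-01  1.81189569e-04] [1.08289908 0.03447268 0.28947728] [-0.02885902 -0.01642563  0.00244177] 11.5 10.959889901195503
```

View pics/w6.png

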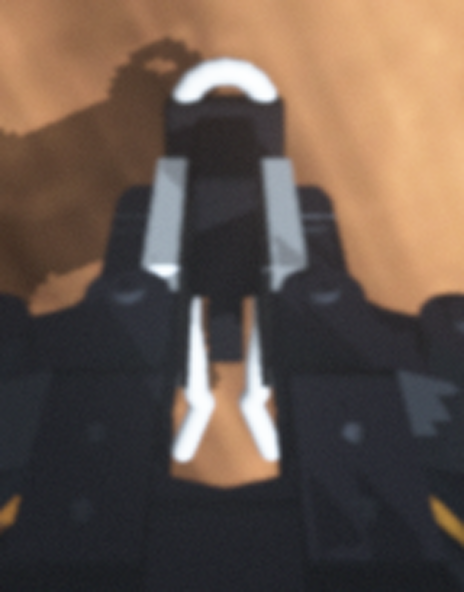

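```bash
python3 - <<'E'
from h import *
plan([((405,-20,190),-2.49,11,0),((429.3,231.3,115),.168-np.pi,12,0),((429.3,231.3,66),.168-np.pi,7,0)],p=(425.2,-268,39),r=Rth(1.131-np.pi))
E
```

```text
-19.6 11.3 -13.7 0 0 2.5 0; -19.1 12.1 -13.7 0 0 2.5 0; -18.6 12.9 -13.7 0 0 2.5 0; -18 13.7 -13.7 0 0 2.5 0; -17.4 14.5 -13.7 0 0 2.5 0; -16.7 15.2 -13.7 0 0 2.5 0; -16 16 -13.8 0 0 2.5 0; -15.3 16.6 -13.7 0 0 2.5 0; -14.6 17.3 -13.8 0 0 2.5 0; -13.8 17.9 -13.7 0 0 2.5 0

-13 18.5 -13.8 0 0 2.5 0; -14.3 15.4 6.3 0 0 2.3 0; -13.7 16 6.2 0 0 2.3 0; -13 16.5 6.3 0 0 2.3 0; -12.3 17 6.2 0 0 2.3 0; -11.7 17.5 6.3 0 0 2.3 0; -10.9 18 6.2 0 0 2.3 0; -10.2 18.4 6.3 0 0 2.3 0; -9.5 18.8 6.2 0 0 2.3 0; -8.7 19.2 6.3 0 0 2.3 0

-7.9 19.5 6.2 0 0 2.3 0; -7.1 19.8 6.3 0 0 2.3 0; -6.4 20.1 6.2 0 0 2.4 0; 0 0 7 0 0 -0 0; 0 0 7 0 0 -0 0; 0 0 7 0 0 -0 0; 0 0 7 0 0 -0 0; 0 0 7 0 0 -0 0; 0 0 7 0 0 -0 0; 0 0 7 0 0 -0 0

30 end [429.3 231.3  66. ] [-0.986 -0.167  0.   ]
```

>>> {"api": "carry_out", "payload": {"moves": "-19.6 11.3 -13.7 0 0 2.5 0; -19.1 12.1 -13.7 0 0 2.5 0; -18.6 12.9 -13.7 0 0 2.5 0; -18 13.7 -13.7 0 0 2.5 0; -17.4 14.5 -13.7 0 0 2.5 0; -16.7 15.2 -13.7 0 0 2.5 0; -16 16 -13.8 0 0 2.5 0; -15.3 16.6 -13.7 0 0 2.5 0; -14.6 17.3 -13.8 0 0 2.5 0; -13.8 17.9 -13.7 0 0 2.5 0"}}

```text
t: 12.5
tcp_pos: [406.6, -42.5, 178.8]
tcp_rot: [-0.0, -0.341, 0.94, 0.0]
ft_force: [0.7, 0.2, -1.0]
finger_gap: 10.8
```

>>> {"api": "carry_out", "payload": {"moves": "-13 18.5 -13.8 0 0 2.5 0; -14.3 15.4 6.3 0 0 2.3 0; -13.7 16 6.2 0 0 2.3 0; -13 16.5 6.3 0 0 2.3 0; -12.3 17 6.2 0 0 2.3 0; -11.7 17.5 6.3 0 0 2.3 0; -10.9 18 6.2 0 0 2.3 0; -10.2 18.4 6.3 0 0 2.3 0; -9.5 18.8 6.2 0 0 2.3 0; -8.7 19.2 6.3 0 0 2.3 0"}}

```text
t: 13.5
tcp_pos: [422.6, 168.3, 135.4]
tcp_rot: [-0.0, -0.145, 0.989, -0.0]
ft_force: [0.8, -0.1, -1.4]
finger_gap: 10.7
```

>>> {"api": "carry_out", "payload": {"moves": "-7.9 19.5 6.2 0 0 2.3 0; -7.1 19.8 6.3 0 0 2.3 0; -6.4 20 6 0 0 2.4 0; 0 0 7 0 0 0 0; 0 0 7 0 0 0 0; 0 0 7 0 0 0 0; 0 0 7 0 0 0 0; 0 0 7 0 0 0 0; 0 0 5 0 0 0 0; 0 0 3 0 0 0 0"}}

```text
t: 14.5
tcp_pos: [428.6, 229.9, 73.6]
tcp_rot: [-0.0, -0.085, 0.996, -0.0]
ft_force: [-0.5, 0.2, -0.7]
finger_gap: 10.9
```

```bash
cat > look.py <<'E'
import sys
from h import *
n=sys.argv[1]
c=bot.camera_info("wrist")
p,r,s=now();print(p.round(2),r.as_matrix()[:,0].round(4),s["ft_force"].round(1),s["t"],s["finger_gap"])
im=bot.capture("wrist")[:,:,::-1]; cv2.imwrite(f"pics/{n}.png",cv2.resize(im[180:384,150:370],None,fx=2.9,fy=2.9,interpolation=cv2.INTER_CUBIC))
p,r,s=now();print(p.round(2),r.as_matrix()[:,0].round(4),s["ft_force"].round(1))
E
python3 look.py w7
python3 - <<'E'
from h import *
im=bot.capture("side")[:,:,::-1][190:370,120:300]; cv2.imwrite("pics/s7.png",cv2.resize(im,None,fx=3.3,fy=3.3,interpolation=cv2.INTER_CUBIC))
E
```

```text
[428.6  229.92  73.64] [-9.856e-01 -1.692e-01  7.000e-04] [-0.5  0.2 -0.7] 14.5 10.859680699270166
[428.46 229.93  73.38] [-0.9856 -0.1693  0.0011] [-0.4 -0.7 -1.3]
```

View pics/w7.png

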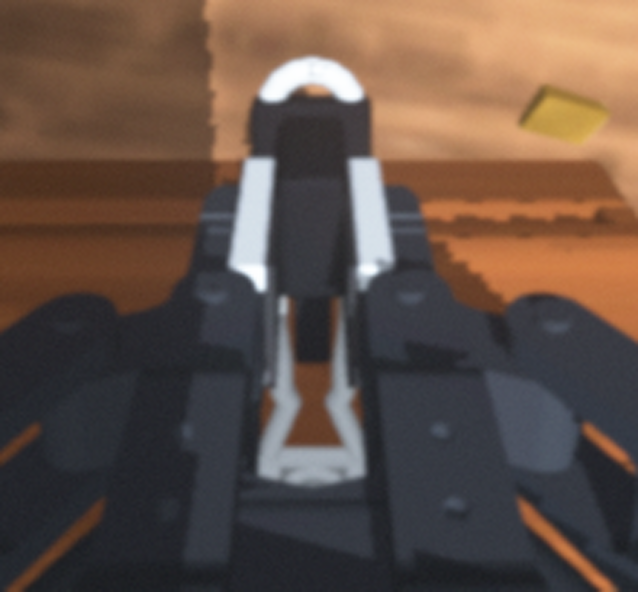

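View pics/s7.png

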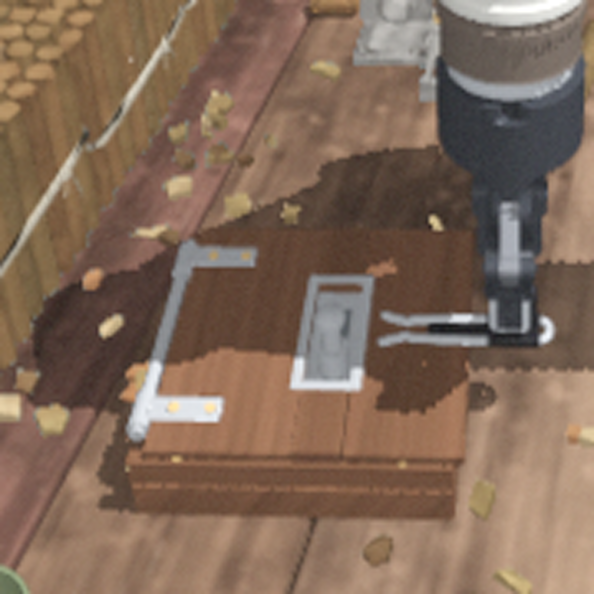

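>>> {"api": "carry_out", "payload": {"moves": "0 0 1.5 0 0 0 0; 0 0 1.5 0 0 0 0; 0 0 1.5 0 0 0 0; 0 0 1.5 0 0 0 0; 0 0 1 0 0 0 0; -2 0 1 0 0 0 0; -2 0 0 0 0 0 0; -2 0 0 0 0 0 0; -2 0 0 0 0 0 0; 0 0 0 0 0 0 0"}}

```text
t: 15.6
tcp_pos: [437.2, 231.8, 66.3]
tcp_rot: [0.0, -0.085, 0.996, 0.0]
ft_force: [0.5, 0.0, -1.7]
finger_gap: 10.6
```

```bash
python3 look.py w8
python3 - <<'E'
import cv2
a=cv2.imread("pics/w8.png")[330:520,200:430]; a=cv2.convertScaleAbs(cv2.resize(a,None,fx=3,fy=3,interpolation=cv2.INTER_CUBIC),alpha=1.4,beta=10); cv2.imwrite("pics/w8c.png",a)
E
```

```text
[437.16 231.82  66.28] [-9.855e-01 -1.695e-01 -4.000e-04] [ 0.5  0.  -1.7] 15.6 10.63217472972808
[436.94 231.71  66.24] [-9.855e-01 -1.695e-01 -2.000e-04] [ 0.4 -1.  -0.9]
```

View pics/w8c.png

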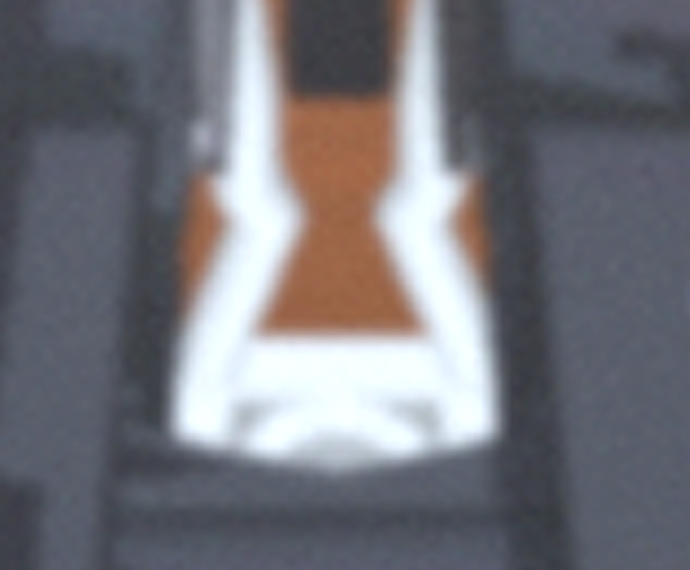

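>>> {"api": "carry_out", "payload": {"moves": "-2 0 0.5 0 0 0 0; -2 0 0.5 0 0 0 0; -2 0 0 0 0 0 0; -2.5 0 0 0 0 0 0; -2.5 0 0 0 0 0 0; -2.5 0 0 0 0 0 0; -2.5 0 0 0 0 0 0; -2.5 0 0 0 0 0 0; -2 0 0 0 0 0 0; 0 0 0 0 0 0 0"}}

```text
t: 16.65
tcp_pos: [457.5, 235.4, 65.6]
tcp_rot: [0.0, -0.085, 0.996, 0.0]
ft_force: [-2.4, -0.1, 4.7]
finger_gap: 10.9
```

```bash
python3 look.py w9
python3 - <<'E'
import cv2
a=cv2.imread("pics/w9.png")[230:520,200:430]; a=cv2.convertScaleAbs(cv2.resize(a,None,fx=2,fy=2,interpolation=cv2.INTER_CUBIC),alpha=1.2,beta=0); cv2.imwrite("pics/w9c.png",a)
E
python3 - <<'E'
from h import *
im=bot.capture("side")[:,:,::-1][250:320,180:300]; cv2.imwrite("pics/s9.png",cv2.resize(im,None,fx=6,fy=6,interpolation=cv2.INTER_CUBIC))
E
```

```text
[457.47 235.42  65.63] [-9.855e-01 -1.696e-01 -9.000e-04] [-2.4 -0.1  4.7] 16.65 10.90527273053592
[457.46 235.43  65.6 ] [-0.9855 -0.1696 -0.001 ] [-2.8 -0.5  5.6]
```

View pics/w9c.png

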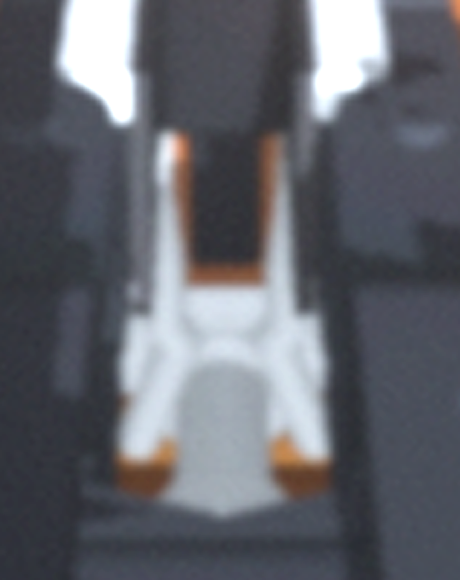

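View pics/s9.png

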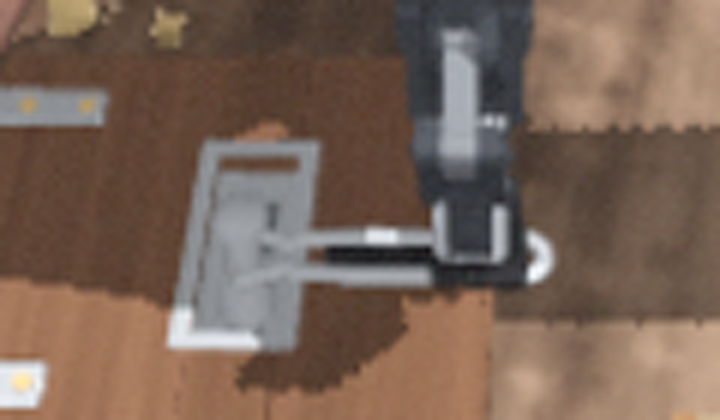

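>>> {"api": "carry_out", "payload": {"moves": "-0.5 0 -0.5 0 0 0 0; -0.5 0 -0.2 0 0 0 0; -0.5 0 0 0 0 0 0; -0.5 0 0 0 0 0 0; -0.5 0 0 0 0 0 0; -0.5 0 0 0 0 0 0; -0.5 0 0 0 0 0 0; -0.5 0 0 0 0 0 0; 0 0 0 0 0 0 0; 0 0 0 0 0 0 0"}}

```text
t: 17.75
tcp_pos: [460.8, 235.8, 65.8]
tcp_rot: [-0.0, -0.085, 0.996, -0.0]
ft_force: [-0.6, 0.2, -0.5]
finger_gap: 10.6
```

>>> {"api": "carry_out", "payload": {"moves": "-0.7 0 0 0 0 0 0; -0.7 0 0 0 0 0 0; -0.7 0 0 0 0 0 0; -0.7 0 0 0 0 0 0; -0.7 0 0 0 0 0 0; -0.5 0 0 0 0 0 0; -0.5 0 0 0 0 0 0; 0 0 0 0 0 0 0; 0 0 0 0 0 0 0; 0 0 0 0 0 0 0"}}

```text
t: 18.75
tcp_pos: [464.0, 236.3, 65.7]
tcp_rot: [-0.001, -0.085, 0.996, -0.0]
ft_force: [-5.0, -1.5, 2.6]
finger_gap: 10.9
```

>>> {"api": "carry_out", "payload": {"moves": "-0.5 0 0 0 0 0 0; -0.5 0 0 0 0 0 0; -0.5 0 0 0 0 0 0; -0.5 0 0 0 0 0 0; -0.5 0 0 0 0 0 0; 0 0 0 0 0 0 0; 0 0 0 0 0 0 0; 0 0 0 0 0 0 0; 0 0 0 0 0 0 0; 0 0 0 0 0 0 0"}}

```text
t: 19.75
tcp_pos: [465.6, 236.6, 65.7]
tcp_rot: [-0.002, -0.085, 0.996, -0.0]
ft_force: [-6.6, -2.1, 3.2]
finger_gap: 10.7
```

>>> {"api": "carry_out", "payload": {"moves": "-0.5 0 0 0 0 0 0; -0.5 0 0 0 0 0 0; -0.5 0 0 0 0 0 0; -0.5 0 0 0 0 0 0; 0 0 0 0 0 0 0; 0 0 0 0 0 0 0; 0 0 0 0 0 0 0; 0 0 0 0 0 0 0; 0 0 0 0 0 0 0; 0 0 0 0 0 0 0"}}

```text
t: 20.75
tcp_pos: [466.5, 236.7, 65.6]
tcp_rot: [-0.003, -0.085, 0.996, -0.0]
ft_force: [-10.3, -1.6, 7.0]
finger_gap: 10.7
```

```bash
python3 look.py w10
python3 - <<'E'
import cv2
a=cv2.imread("pics/w10.png")[230:520,200:430]; a=cv2.convertScaleAbs(cv2.resize(a,None,fx=2,fy=2,interpolation=cv2.INTER_CUBIC),alpha=1.2,beta=0); cv2.imwrite("pics/w10c.png",a)
E
```

```text
[466.48 236.73  65.65] [-0.9854 -0.1703  0.0062] [-10.3  -1.6   7. ] 20.75 10.692419043682625
[466.54 236.73  65.68] [-0.9854 -0.1703  0.006 ] [-9.8 -2.   6.6]
```

View pics/w10c.png

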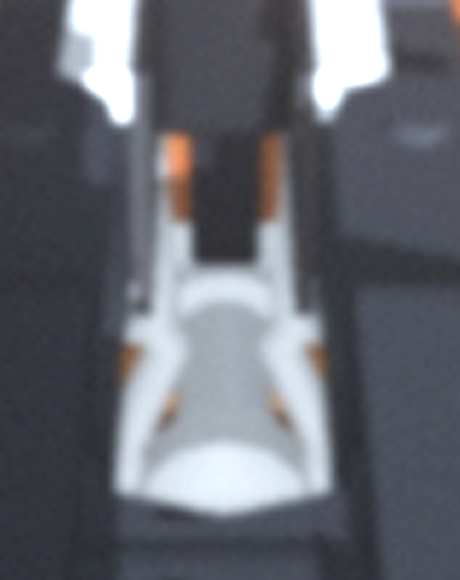

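>>> {"api": "carry_out", "payload": {"moves": "-0.5 0 -0.3 0 0 0 0; -0.5 0 0 0 0 0 0; -0.5 0 0 0 0 0 0; -0.5 0 0 0 0 0 0; 0 0 0 0 0 0 0; 0 0 0 0 0 0 0; 0 0 0 0 0 0 0; 0 0 0 0 0 0 0; 0 0 0 0 0 0 0; 0 0 0 0 0 0 0"}}

```text
t: 21.8
tcp_pos: [471.5, 237.6, 65.9]
tcp_rot: [-0.0, -0.085, 0.996, -0.0]
ft_force: [-3.2, -0.7, -1.2]
finger_gap: 10.8
```

>>> {"api": "carry_out", "payload": {"moves": "-0.5 0 0 0 0 0 0; -0.5 0 0 0 0 0 0; -0.5 0 0 0 0 0 0; 0 0 0 0 0 0 0; 0 0 0 0 0 0 0; 0 0 0 0 0 0 0; 0 0 0 0 0 0 0; 0 0 0 0 0 0 0; 0 0 0 0 0 0 0; 0 0 0 0 0 0 0"}}

```text
t: 22.8
tcp_pos: [475.3, 238.6, 67.0]
tcp_rot: [0.002, -0.085, 0.996, 0.0]
ft_force: [5.3, 0.9, -1.7]
finger_gap: 10.5
```

```bash
python3 look.py w11
python3 - <<'E'
import cv2
a=cv2.imread("pics/w11.png")[200:520,200:430]; a=cv2.convertScaleAbs(cv2.resize(a,None,fx=1.8,fy=1.8,interpolation=cv2.INTER_CUBIC),alpha=1.2,beta=0); cv2.imwrite("pics/w11c.png",a)
E
```

```text
[475.27 238.55  66.99] [-0.9856 -0.1693 -0.0044] [ 5.3  0.9 -1.7] 22.8 10.457231309282776
[475.21 238.52  66.96] [-0.9856 -0.1693 -0.0043] [ 5.1  0.1 -1.6]
```

View pics/w11c.png

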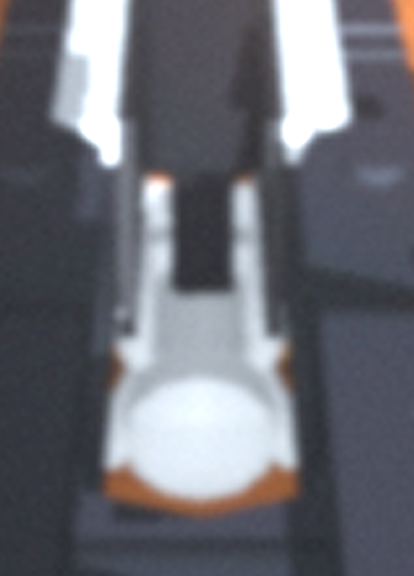

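>>> {"api": "carry_out", "payload": {"moves": "-0.5 0 0 0 0 0 0; -0.5 0 0.3 0 0 0 0; -0.5 0 0 0 0 0 0; -0.5 0 0 0 0 0 0; 0 0 0 0 0 0 0; 0 0 0 0 0 0 0; 0 0 0 0 0 0 0; 0 0 0 0 0 0 0; 0 0 0 0 0 0 0; 0 0 0 0 0 0 0"}}

```text
t: 23.85
tcp_pos: [475.3, 238.4, 65.9]
tcp_rot: [0.0, -0.085, 0.996, 0.0]
ft_force: [4.6, 0.1, -1.3]
finger_gap: 11.2
```

>>> {"api": "carry_out", "payload": {"moves": "-0.5 0 0 0 0 0 0; -0.5 0 0 0 0 0 0; 0 0 0 0 0 0 0; 0 0 0 0 0 0 0; 0 0 0 0 0 0 0; 0 0 0 0 0 0 0; 0 0 0 0 0 0 0; 0 0 0 0 0 0 0; 0 0 0 0 0 0 0; 0 0 0 0 0 0 0"}}

```text
t: 24.85
tcp_pos: [475.6, 238.3, 65.7]
tcp_rot: [-0.001, -0.085, 0.996, -0.0]
ft_force: [0.4, -0.3, -0.2]
finger_gap: 11.0
```

>>> {"api": "carry_out", "payload": {"moves": "-0.5 0 0 0 0 0 0; -0.5 0 0 0 0 0 0; 0 0 0 0 0 0 0; 0 0 0 0 0 0 0; 0 0 0 0 0 0 0; 0 0 0 0 0 0 0; 0 0 0 0 0 0 0; 0 0 0 0 0 0 0; 0 0 0 0 0 0 0; 0 0 0 0 0 0 0"}}

```text
t: 25.85
tcp_pos: [476.9, 238.6, 65.7]
tcp_rot: [-0.0, -0.085, 0.996, -0.0]
ft_force: [-3.7, -0.9, -0.3]
finger_gap: 10.9
```

>>> {"api": "carry_out", "payload": {"moves": "-0.5 0 0 0 0 0 0; -0.5 0 0 0 0 0 0; 0 0 0 0 0 0 0; 0 0 0 0 0 0 0; 0 0 0 0 0 0 0; 0 0 0 0 0 0 0; 0 0 0 0 0 0 0; 0 0 0 0 0 0 0; 0 0 0 0 0 0 0; 0 0 0 0 0 0 0"}}

```text
t: 26.85
tcp_pos: [477.6, 238.7, 65.7]
tcp_rot: [-0.001, -0.085, 0.996, -0.0]
ft_force: [-4.0, -2.1, -0.0]
finger_gap: 10.9
```

```bash
python3 look.py w12
python3 - <<'E'
import cv2
a=cv2.imread("pics/w12.png")[200:520,200:430]; a=cv2.convertScaleAbs(cv2.resize(a,None,fx=1.8,fy=1.8,interpolation=cv2.INTER_CUBIC),alpha=1.2,beta=0); cv2.imwrite("pics/w12c.png",a)
E
```

```text
[477.57 238.67  65.72] [-0.9855 -0.1697  0.0011] [-4.  -2.1 -0. ] 26.85 10.89411077569498
[477.58 238.67  65.72] [-0.9855 -0.1697  0.0011] [-5.  -1.6  0.3]
```

View pics/w12c.png

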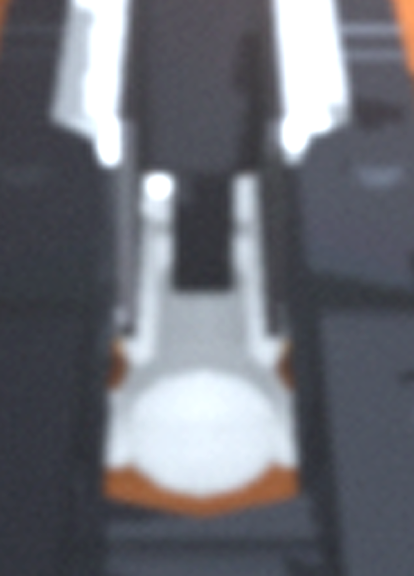

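View pics/w12.png

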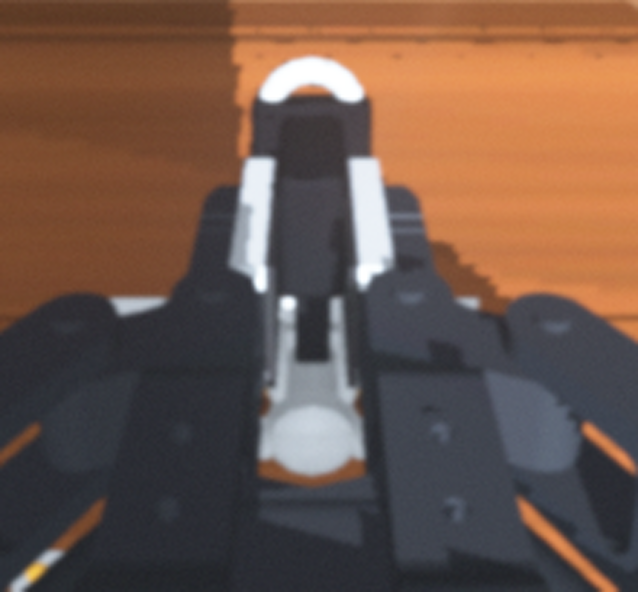

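View pics/w11.png

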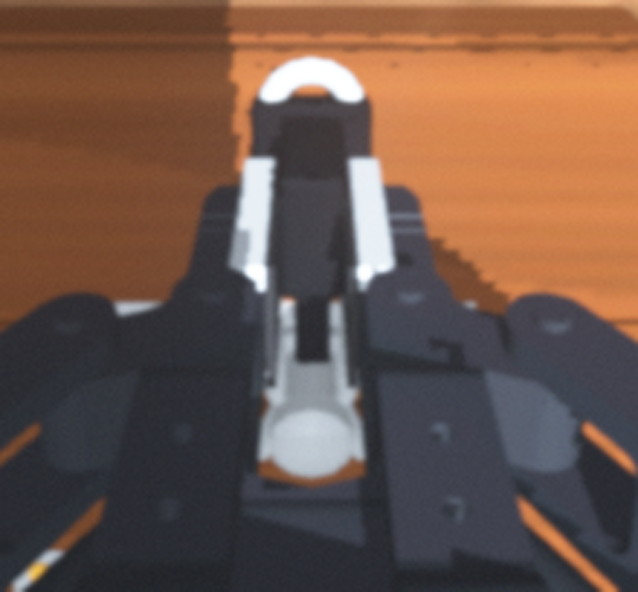

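>>> {"api": "carry_out", "payload": {"moves": "-0.5 0 0 0 0 0 0; -0.5 0 0 0 0 0 0; 0 0 0 0 0 0 0; 0 0 0 0 0 0 0; 0 0 0 0 0 0 0; 0 0 0 0 0 0 0; 0 0 0 0 0 0 0; 0 0 0 0 0 0 0; 0 0 0 0 0 0 0; 0 0 0 0 0 0 0"}}

```text
t: 27.9
tcp_pos: [477.7, 238.7, 65.7]
tcp_rot: [-0.001, -0.085, 0.996, -0.0]
ft_force: [-6.5, -1.4, 1.4]
finger_gap: 10.9
```

>>> {"api": "carry_out", "payload": {"moves": "-0.5 0 0 0 0 0 0; -0.5 0 0 0 0 0 0; -0.5 0 0 0 0 0 0; 0 0 0 0 0 0 0; 0 0 0 0 0 0 0; 0 0 0 0 0 0 0; 0 0 0 0 0 0 0; 0 0 0 0 0 0 0; 0 0 0 0 0 0 0; 0 0 0 0 0 0 0"}}

```text
t: 28.9
tcp_pos: [477.8, 238.7, 65.7]
tcp_rot: [-0.003, -0.085, 0.996, -0.0]
ft_force: [-9.9, -2.4, 4.9]
finger_gap: 10.8
```

>>> {"api": "carry_out", "payload": {"moves": "-0.5 0 0 0 0 0 0; -0.5 0 0 0 0 0 0; -0.5 0 0 0 0 0 0; -0.3 0 0 0 0 0 0; 0 0 0 0 0 0 0; 0 0 0 0 0 0 0; 0 0 0 0 0 0 0; 0 0 0 0 0 0 0; 0 0 0 0 0 0 0; 0 0 0 0 0 0 0"}}

```text
t: 29.9
tcp_pos: [478.0, 238.7, 65.7]
tcp_rot: [-0.004, -0.086, 0.996, -0.0]
ft_force: [-14.6, -2.8, 8.3]
finger_gap: 10.7
```

>>> {"api": "carry_out", "payload": {"moves": "-0.5 0 0 0 0 0 0; 0 0 0 0 0 0 0; 0 0 0 0 0 0 0; 1 0 0 0 0 0 0; 1 0 0 0 0 0 0; 1 0 0 0 0 0 0; 1 0 0 0 0 0 0; 0 0 0 0 0 0 0; 0 0 0 0 0 0 0; 0 0 0 0 0 0 0"}}

```text
t: 30.9
tcp_pos: [477.8, 238.7, 65.7]
tcp_rot: [-0.001, -0.085, 0.996, -0.0]
ft_force: [-6.3, -1.6, 1.7]
finger_gap: 10.7
```

>>> {"api": "carry_out", "payload": {"moves": "0.5 0 0 0 0 0 0; 0.5 0 0 0 0 0 0; 0 0 0 0 0 0 0; 0 0 0 0 0 0 10; 0 0 0 0 0 0 20; 0 0 0 0 0 0 50; 0 0 0 0 0 0 70; 0 0 0 0 0 0 70; 0 0 0 0 0 0 70; 0 0 0 0 0 0 70"}}

```text
t: 31.9
tcp_pos: [478.1, 238.9, 66.0]
tcp_rot: [0.0, -0.085, 0.996, 0.0]
ft_force: [0.2, 0.6, -0.2]
finger_gap: 59.7
```

```bash
python3 look.py w13
```

```text
[478.11 238.87  66.01] [-9.855e-01 -1.696e-01 -5.000e-04] [ 0.2  0.6 -0.2] 31.9 59.67345539035382
[478.03 238.83  65.99] [-9.855e-01 -1.696e-01 -3.000e-04] [-0.6  0.3  0.4]
```

View pics/w13.png

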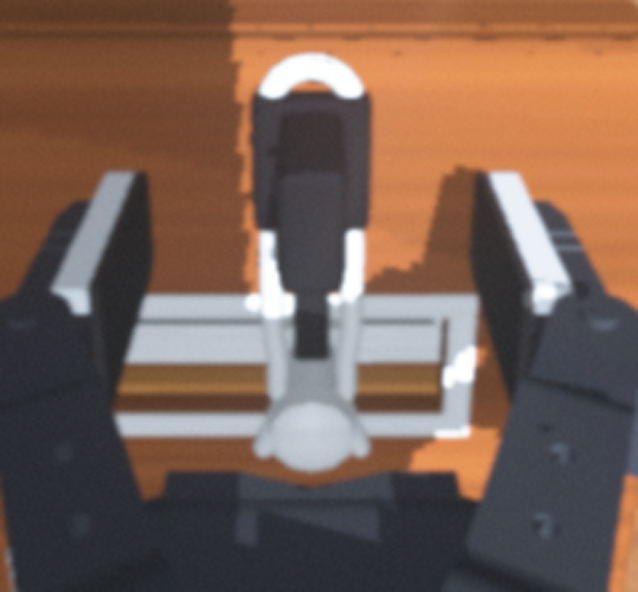

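>>> {"api": "carry_out", "payload": {"moves": "0 0 -5 0 0 0 70; 0 0 -10 0 0 0 70; 0 0 -20 0 0 0 70; 10 0 -20 0 0 0 70; 15 0 -20 0 0 0 70; 15 0 -20 0 0 0 70; 15 0 -15 0 0 0 70; 10 0 -5 0 0 0 70; 5 0 0 0 0 0 70; 0 0 0 0 0 0 70"}}

```text
t: 32.95
tcp_pos: [408.3, 226.7, 180.7]
tcp_rot: [-0.0, -0.085, 0.996, -0.0]
ft_force: [-0.1, 0.4, -0.9]
finger_gap: 59.9
```

```bash
python3 - <<'E'
from h import *
import pickle
c=bot.camera_info("wrist"); p,r,s=now(); print(p,s["t"])
im=bot.capture("wrist")[:,:,::-1]; pickle.dump(c,open("w14.pkl","wb")); cv2.imwrite("pics/w14o.png",im); cv2.imwrite("pics/w14.png",cv2.resize(im[130:290,150:370],None,fx=3.5,fy=3.5,interpolation=cv2.INTER_CUBIC))
im=bot.capture("side")[:,:,::-1][230:330,150:290]; cv2.imwrite("pics/s14.png",cv2.resize(im,None,fx=5.5,fy=5.5,interpolation=cv2.INTER_CUBIC))
im=bot.capture("top")[:,:,::-1]; cv2.imwrite("pics/t14.png",im)
E
```

```text
[408.30211772 226.7322957  180.69416816] 32.95
```

View pics/w14.png

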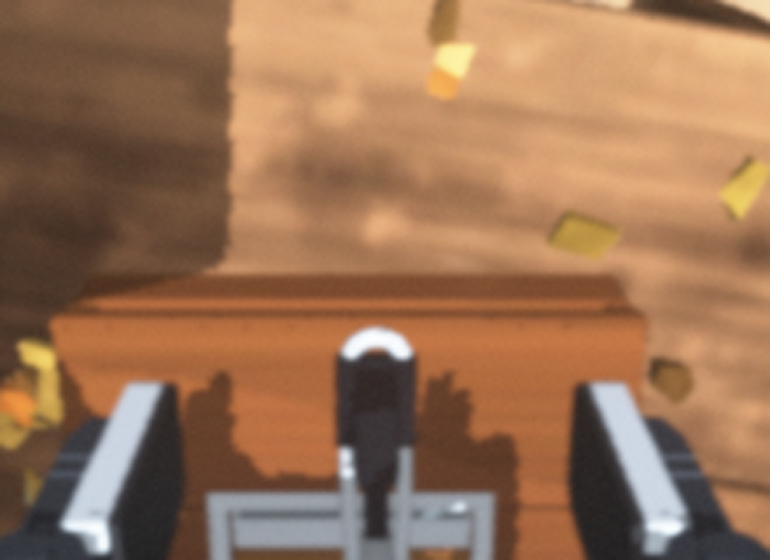

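View pics/s14.png

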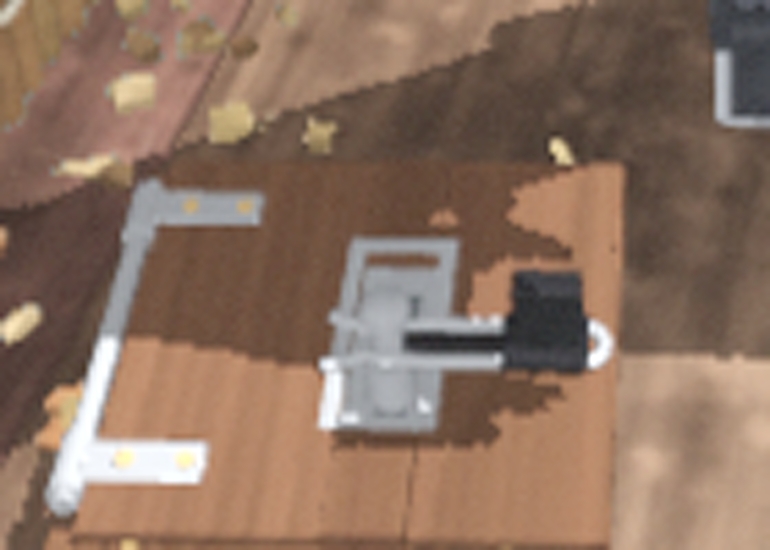

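View pics/t14.png

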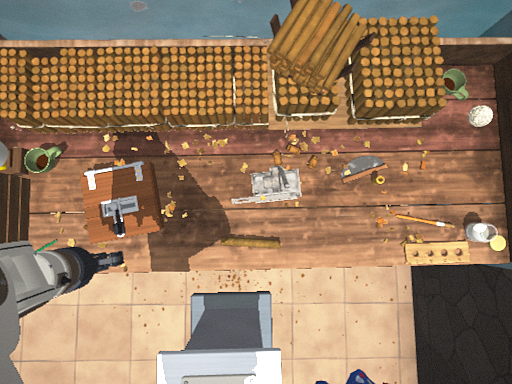

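```bash
python3 - <<'E'
from h import *
import pickle
c=pickle.load(open("w14.pkl","rb"))
u=lambda a,b:(150+a/3.5,130+b/3.5)
A,B=ray(c,u(52,318),52),ray(c,u(643,318),52); d=B-A; ey=d/np.linalg.norm(d); ex=np.array([ey[1],-ey[0],0]); M=(A+B)/2
print(np.linalg.norm(d))
bow=ray(c,u(377,327),56.5); sl=ray(c,u(377,495),52); print("bow x",(bow-M)@ex-94,"frame front x",(sl-M)@ex-94)
im=cv2.imread("pics/w14o.png")[200:384,150:370]; cv2.imwrite("pics/w14b.png",cv2.resize(im,None,fx=3.2,fy=3.2,interpolation=cv2.INTER_CUBIC))
im=bot.capture("top")[:,:,::-1][150:250,60:180]; cv2.imwrite("pics/t15.png",cv2.resize(im,None,fx=6,fy=6,interpolation=cv2.INTER_CUBIC))
E
```

```text
172.9578185100348
bow x -93.25515015434436 frame front x -33.36512198214503
```

View pics/t15.png

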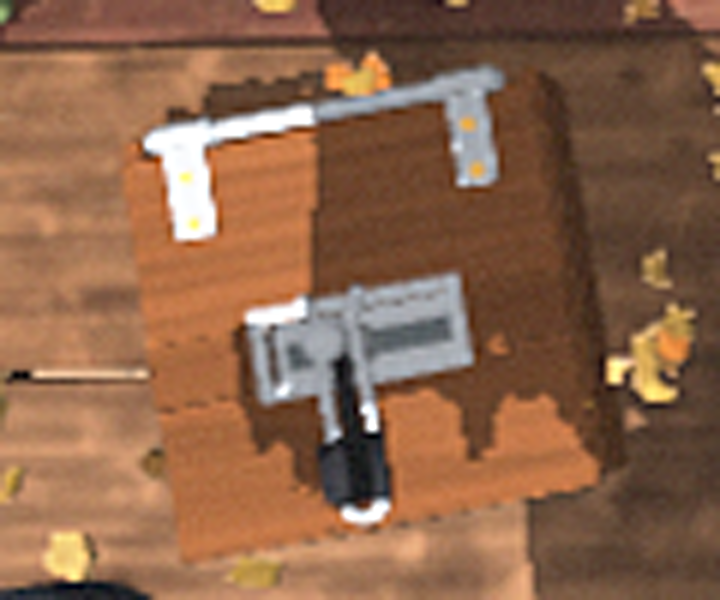

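```bash
python3 - <<'E'
from station import bot
s=bot.state(); print(s["t"],s["ft_force"]); print(bot.hand_in())
E
```

```text
33.15 [-0.37083568 -0.38194558  1.47524172]
the job is handed in; nothing more can be done
None
```

I shut the lid, pushed the clip onto the neck of the post, and handed the job in at about 33 s. `hand_in()` gives no verdict, so the points below are my own checks.

- **Lid:** it is shut. I pressed it until it held firm at 51.9 mm under about 17 N, and the later pictures show it still closed.
- **Post:** I found it by camera only, about 8 mm to the press's +y side of the slot's middle. I did not feel for it from both sides, but the clip's mouth was centred on it to about 0.5 mm in the wrist view.
- **Clip:** it was pushed on with its legs towards the hinge. The push rose to about 10 N and dropped at the snap. It then rose to 15 N with the clip no longer moving, which I took as the nose meeting the neck. I made one last 0.5 mm push without reading its peak, so it may have gone slightly higher.
- **Final pictures:** the clip lies flat, with its legs along the press's x axis and under the post's head. From the end of the bow I put the pocket about 0.3 to 1 mm from the slot's middle. The gripper is clear of everything, and the punch and loose cigar look unmoved.

**Disagreements:**
- The stop came about 3 mm deeper than the camera estimate of the post implied. I put this down to calibration error and trusted the force.
- Between the snap and the stop, the tool briefly read about 5 N pulling forward as the spring drew itself in.
- I could not measure the spread of each leg directly.

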